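Open a snap ring over the agitator axle and hold it at the groove

TASK

Take the circlip pliers, squeeze their handles fully together so that the snap ring on their tips opens, and bring the opened ring from above, level, over the end of the bare axle stub (the one with no ring yet) and down until it surrounds the groove. Do not force it against the axle and leave the other things on the bench alone. Finish while still holding: keep the handles squeezed and the ring spread in line with the groove, centred round the axle, carried by the pliers and not leaning on the stub.

Things in the scene. Friction and masses are not known exactly. Their poses are not given: they have to be found in the camera images.
- pliers: loose circlip pliers lying flat, about 0.17 kg, mirror-symmetric. Origin: middle of the underside of the pivot block, on the bench; x from handles to tips, z up, handles close along y. Rubber grips from x = -110 to -25 mm, each 10 mm thick, 24 mm tall, standing on the bench. The snap ring is captive on the down-turned pins of the tips, parallel to the underside
- grip_mid (a point): midway between the grips, x = -40, y = 0, z = 12 mm in the pliers' frame, same axes: pinch here from above, a finger outside each grip. Relaxed the grips splay, 46 mm over their outer faces here (74 mm at the rear end); squeezed the faces are parallel, 30 mm apart. Full squeeze takes 11 N on each grip against a spring; 30 N or more presses on the stop and carries securely
- ring_mid (a point): centre of the opened snap ring, x = 70, y = 0, z = 3 mm in the pliers' frame (110 mm ahead of grip_mid), same axes. Steel, flat, 1 to 5 mm above the pliers' underside; opened 39 mm inside and 49 mm outside diameter; relaxed only about 31 mm wide inside: does not pass the axle. Its two lugs face the pliers
- lever_l (a joint): how far the levers are squeezed (each of the two turns by this): 0 relaxed, 0.20 rad at the stop where the ring is fully opened; springs back by itself
- groove (a point): on the axis of the bare vertical stub, mid-groove, 58 mm above the bench. Fixed grey square flange 90 mm, round housing 68 mm across up to 46 mm high, steel collar 46 mm across up to 53. The groove (diameter 30) spans 53 to 63 mm; above it the axle is 34 mm in diameter, chamfered end at 83. Any horizontal direction of the pliers will do
- stub_bare: the bare axle stub described at groove, bolted down; origin on the bench on its axis
- fitted_groove (a point): groove of the second, identical stub, which already has its ring; it stays as it is. The two stubs stand on the left and the right and may be either way round
- bearing: bystander: loose steel ball bearing 52 mm across, 15 mm high; origin at the middle of its underside
- tin: bystander: metal tin 60 mm across, 60 mm high; origin at the middle of its underside
- mug: bystander: white mug 76 mm across, 85 mm high; origin at the middle of its underside
- wrench: bystander: steel wrench lying flat; origin at its underside

How it is judged:
By the outcome, as a careful person would: the job done as asked, in the order asked, and still so for the second after the job is handed in, while the arm keeps its last pose, push and grip.
It also fails if it takes over 40 s, if anything falls off the work surface, if the arm or the gripper's body presses on something with over 40 N, if the wrist force passes 120 N, or if a joint passes its speed limit or range.

ROBOT

A 7-joint arm with a two-finger parallel gripper is mounted at the origin on the work surface. World frame = base frame: x ahead of the robot, y to its left, z up, the work surface at z = 0. Lengths are in m, angles in rad, forces in N, time in s.
With the tool pointing down it reaches from about 0.425 to 1.025 m from the base axis. Payload 9.4 kg.
Tool frame: the origin (TCP) lies on the centre line of the jaws, within the pads' length; the fingertips stand env.nose_length ahead of it and the grasp point (between the pads) is the TCP (env.nose_length is the distance from the TCP to the fingertips, in m); z points along the fingers, y is the direction in which the jaws open and shut (so a half turn about z gives the same grasp; the last joint's range is limited). The gripper opens to 93 mm and grips with 3 to 60 N. Pads are 15 mm wide; open, the fingers measure 128 mm over their backs; the gripper's body (75 mm by 188 mm) begins 65 mm behind the grasp point.
Start: joints at [-1.181, 0.599, -0.003, 1.599, 0.002, 0.943, -0.08], TCP at [0.326, 0.647, 0.238] pointing down, gripper open.
Joint ranges: [-2.57, 2.57], [-0.35, 1.97], [-1.29, 1.29], [0.11, 2.56], [-1.05, 4.19], [0.11, 1.86], [-2.63, 2.63]. Speed limits (rad/s): [2.22, 2.22, 3.01, 3.01, 3.14, 3.14, 3.14].

INTERFACE

Orientations are given as a 3x3 rotation matrix whose columns are the frame's x, y, z axes.
In Python, from workcell import env gives the robot as it stands.
- The arm moves only by the tool drive_tool, never from a script. Its argument "moves" is a list that holds one entry, the list of rows, each a list of 7 numbers: the shift along the tool's x, y, z in m, then the turn, a rotation vector about the tool's x, y, z in degrees, then the opening, from 0 (shut) to 1 (fully open). A call has 1 to 5 rows; each row is the pose to reach, as a shift and turn from the pose measured when the call began, along the tool's axes at that moment; what a row does not reach only later rows make up. A row lasts 1/12 s, in which the tool goes at most 41.7 mm and 7.16 degrees, less where a joint would pass 70% of its speed; a pose out of reach is approached as far as the arm can. A call with a gripper value outside its range is refused whole. The fingers move at their own pace and stop on an object; the grip force is fixed at half the most. Time passes only in rows, so rows that repeat a pose let the fingers close. It gives the time, the measured TCP pose, the force and the opening at its end, in the units of the state.
- env.get_state(): the state, without advancing time (a new reading comes with each control period).
- env.read_camera(name): name is "scene" or "top"; returns the picture (400x640x3 uint8, red, green, blue); there is no depth.
- env.get_calibration(name): a dict with "fov_y" (degrees; the focal length in pixels is half the picture's height over the tangent of half this angle, whatever the lens; pixels are square), "cx", "cy" (the principal point, pixels), "R" (3x3) and "t" (3): a world point X has camera coordinates R X + t. Camera axes: x right, y down, z forward; pixel columns grow to the right and rows downward; lengths in m; the calibration is good to about 2 mm. A picture is of the moment at which its call begins. get_calibration takes no time and is no camera call.
- env.sign_off(): hands the job in, once; it reports no verdict.
The state is a dict: "clock": time; "q": joint angles; "joint_vel": joint speeds; "tau": joint torques, N m; "tool_pos": TCP position; "tcp_rot": TCP orientation; "wrist_force": force on the tool from outside, world axes, zero at the start; "torque": the same for the moment, N m; "finger_gap": opening from 0.0 (shut) to 1.0 (fully open).
Only numpy, scipy, OpenCV 4.12 (cv2) and the standard library are available. Lean on these libraries where they do the work, as an engineer would, in place of code of your own. Each camera call takes 0.05 s, during which the arm holds its last target. There are 200 camera calls.

## Working session

There is one attempt and no reset: what is moved stays moved. The work goes in short steps, Python scripts to look and compute and a tool call to move; the robot and the scene stay as the last step left them, time stands still between calls to the robot, and variables do not carry over. Pictures are saved under pics/ and viewed, about 8 in all and at most 12, crops included, and the job is handed in when it is done.

Besides the shell and the picture viewer there is one more tool, called after "Emit:" as name([rows], argument=value, ...), one row to a line, values as JSON. drive_tool: Moves the arm, as the interface text tells. Its arguments: {"type":"object","properties":{"moves":{"type":"array"}},"required":["moves"]}

```bash
mkdir -p pics; python3 - <<'E'
from workcell import env
import cv2
for n in("scene","top"):
    cv2.imwrite(f"pics/{n}0.png",env.read_camera(n)[:,:,::-1]); print(n,env.get_calibration(n))
print(env.nose_length,env.get_state())
E
```

```text
scene {'fov_y': 52.87133829235912, 'cx': 318.1078897501906, 'cy': 196.52959541048753, 'R': array([[-0.41747309,  0.90866757,  0.00628278],
       [ 0.67569749,  0.31504677, -0.66646713],
       [-0.60757643, -0.27398683, -0.74550794]]), 't': array([ 0.25898781, -0.3488501 ,  1.56787031])}
top {'fov_y': 51.25940164634068, 'cx': 319.76517239060905, 'cy': 201.8622156876793, 'R': array([[ 0.02607942, -0.9996014 ,  0.01081214],
       [-0.995022  , -0.02699756, -0.09592891],
       [ 0.09618257, -0.00825654, -0.99532946]]), 't': array([-0.01186542,  0.59993254,  1.44732128])}
0.019 {'clock': 0.1, 'q': array([-1.18069908,  0.60007147, -0.00254159,  1.60000685,  0.00180416,
        0.94289088, -0.07979874]), 'joint_vel': array([ 0.00035152, -0.00289604,  0.00058224,  0.00111815,  0.00110034,
        0.00212508,  0.0023608 ]), 'tau': array([ 5.02336494e-03, -7.66560102e+01,  1.50226370e+00, -2.52931112e+01,
       -5.22574468e-02,  1.36455498e-02,  4.96650955e-05]), 'tool_pos': array([0.32610782, 0.64708567, 0.23684266]), 'tcp_rot': array([[-8.93041529e-01,  4.49973978e-01, -4.96977852e-04],
       [ 4.49974233e-01,  8.93040619e-01, -1.28149170e-03],
       [-1.32816512e-04, -1.36805254e-03, -9.99999055e-01]]), 'wrist_force': array([-0.94342133,  0.01490637,  0.03087678]), 'torque': array([ 0.04350081, -0.02966302, -0.02758281]), 'finger_gap': 1.0017886042368809}
```

View pics/top0.png

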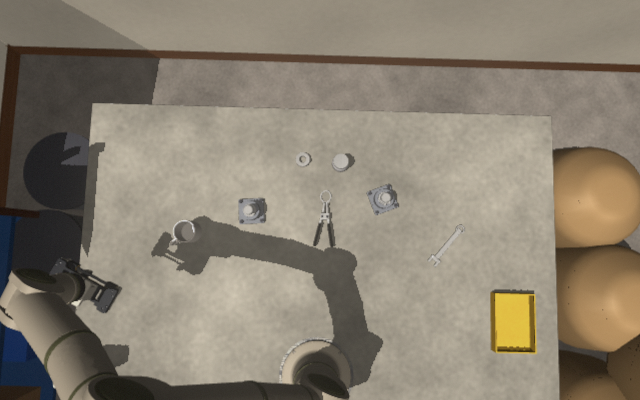

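View pics/scene0.png

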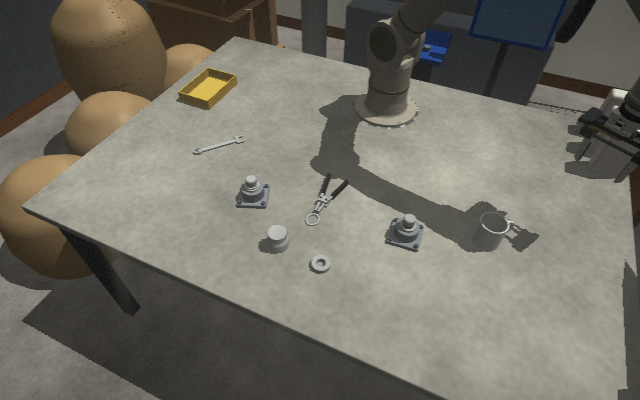

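```bash
python3 - <<'E'
import cv2,numpy as np
t=cv2.imread("pics/top0.png");s=cv2.imread("pics/scene0.png")
c=lambda im,x,y,w,h,k:cv2.resize(im[y:y+h,x:x+w],None,fx=k,fy=k,interpolation=cv2.INTER_CUBIC)
a=c(t,225,145,200,110,4)
b=np.hstack([c(s,230,165,75,75,5.32)[:, :399],c(s,380,195,75,75,5.32)[:, :399]])
cv2.imwrite("pics/c1.png",a);cv2.imwrite("pics/c2.png",b)
E
```

```text
(no output)
```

View pics/c1.png

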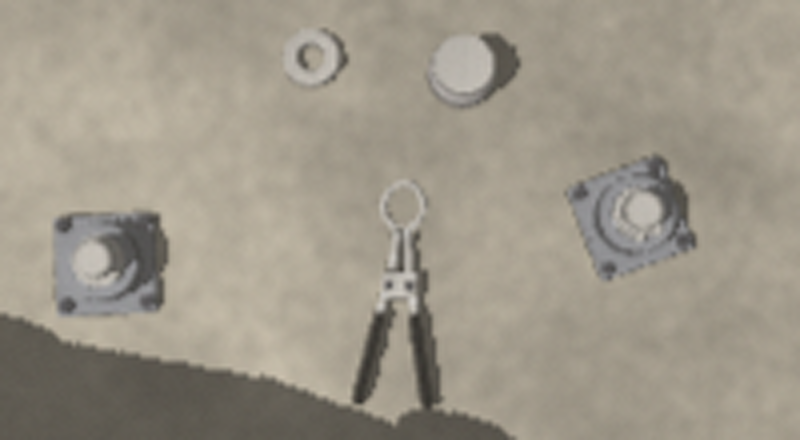

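View pics/c2.png

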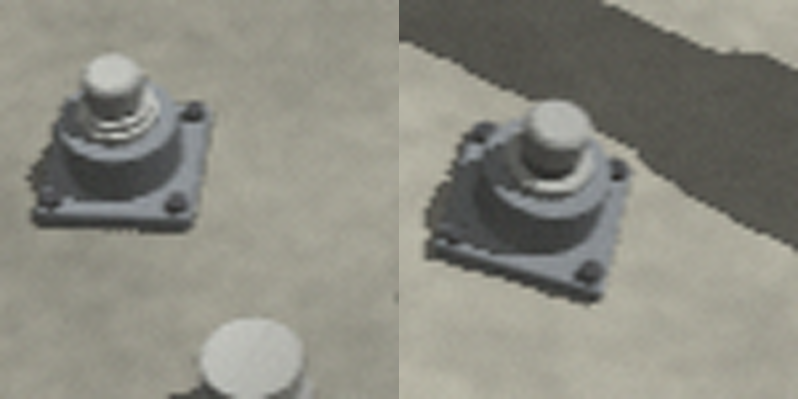

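```bash
cat > h.py <<'E'
import numpy as np,cv2
from workcell import env
def cam(n):
    c=env.get_calibration(n);f=200/np.tan(np.radians(c["fov_y"]/2))
    return c["R"],c["t"],np.array([[f,0,c["cx"]],[0,f,c["cy"]],[0,0,1]])
def ray(n,uv):
    R,t,K=cam(n);d=R.T@np.linalg.solve(K,[*uv,1]);return -R.T@t,d
def at(n,uv,z):
    o,d=ray(n,uv);return o+d*(z-o[2])/d[2]
def px(n,X):
    R,t,K=cam(n);p=K@(R@np.asarray(X)+t);return p[:2]/p[2]
E
python3 - <<'E'
from h import *
np.set_printoptions(precision=4,suppress=True)
T=lambda x,y:((x+.5)/4-.5+225,(y+.5)/4-.5+145)
for n,p,z in [("bare",(94,259),.083),("fitted",(640,209),.083),("flangeB",(108,263),.01),("ring",(403,205),.005),("pivot",(401,287),.015),("gripfront",(398.5,313),.024),("griprear",(396.5,401),.024),("tin",(466,63),.06)]:
    print(n,at("top",T(*p),z))
print("mug",at("top",(184,231),.085))
S=lambda x,y,ox,oy:((x+.5)/5.32-.5+ox,(y+.5)/5.32-.5+oy)
print("bareS",at("scene",S(557-399,118,380,195),.083),at("scene",S(112,72,230,165),.083))
print("ringS",at("scene",(312.5,219),.005))
E
```

```text
bare [0.5626 0.2473 0.083 ]
fitted [ 0.618  -0.2168  0.083 ]
flangeB [0.5647 0.2466 0.01  ]
ring [ 0.6246 -0.0157  0.005 ]
pivot [ 0.5499 -0.0156  0.015 ]
gripfront [ 0.5263 -0.0137  0.024 ]
griprear [ 0.4489 -0.0139  0.024 ]
tin [ 0.745  -0.0666  0.06  ]
mug [0.4835 0.4596 0.085 ]
bareS [0.5646 0.247  0.083 ] [ 0.6203 -0.2201  0.083 ]
ringS [ 0.6266 -0.0154  0.005 ]
```

```bash
cat >> h.py <<'E'
from scipy.spatial.transform import Rotation as Ro
def go(p,yaw):
    """shift & rotvec (deg) in tool axes to world p with tool down, tool x pointing back along pliers x at yaw deg"""
    s=env.get_state();R=s["tcp_rot"];c,n=np.cos(np.radians(yaw)),np.sin(np.radians(yaw))
    G=np.array([[-c,-n,0],[-n,c,0],[0,0,-1]])
    print("t",s["clock"],"pos",s["tool_pos"].round(4),"F",s["wrist_force"].round(2),"M",s["torque"].round(2),"gap",round(s["finger_gap"],3))
    print("shift",(R.T@(np.array(p)-s["tool_pos"])).round(4),"rot",np.degrees(Ro.from_matrix(R.T@G).as_rotvec()).round(2))
E
python3 -c "
from h import *
go([.513,-.015,.20],-.5)"
```

```text
t 0.1 pos [0.3261 0.6471 0.2368] F [-0.94  0.01  0.03] M [ 0.04 -0.03 -0.03] gap 1.002
shift [-0.4648 -0.5071  0.0376] rot [-8.000e-02 -1.000e-02 -2.624e+01]
```

Emit:
drive_tool([
  [[-0.028,-0.03,0.0,0,0,-5,1],[-0.056,-0.06,0,0,0,-10,1],[-0.084,-0.09,0.005,0,0,-15,1],[-0.112,-0.12,0.01,0,0,-20,1],[-0.14,-0.15,0.015,0,0,-26.3,1]],
])

```text
clock: 0.52
tool_pos: [0.3837, 0.4482, 0.2217]
tcp_rot: [[-1.0, 0.003, -0.0], [0.003, 1.0, -0.002], [0.0, -0.002, -1.0]]
wrist_force: [0.3, 0.5, 0.3]
finger_gap: 1.003
```

```bash
python3 -c "
from h import *
go([.513,-.015,.20],-.5)"
```

```text
t 0.5167 pos [0.3837 0.4482 0.2217] F [0.26 0.54 0.28] M [ 0.01 -0.12 -0.01] gap 1.003
shift [-0.1308 -0.4627  0.0224] rot [-0.1  -0.03  0.32]
```

Emit:
drive_tool([
  [[-0.012,-0.039,0.004,-0.1,0,0.3,1],[-0.024,-0.078,0.008,-0.1,0,0.3,1],[-0.036,-0.117,0.012,-0.1,0,0.3,1],[-0.048,-0.156,0.016,-0.1,0,0.3,1],[-0.06,-0.195,0.02,-0.1,0,0.3,1]],
])

```text
clock: 0.93
tool_pos: [0.4431, 0.2509, 0.2018]
tcp_rot: [[-1.0, 0.008, -0.001], [0.008, 1.0, -0.0], [0.001, -0.0, -1.0]]
wrist_force: [0.6, -0.0, -0.4]
finger_gap: 1.001
```

Emit:
drive_tool([
  [[-0.011,-0.039,0.0,0,0,0,1],[-0.022,-0.078,0,0,0,0,1],[-0.033,-0.117,0,0,0,0,1],[-0.044,-0.156,0,0,0,0,1],[-0.055,-0.195,0,0,0,0,1]],
])

```text
clock: 1.35
tool_pos: [0.4965, 0.0534, 0.2017]
tcp_rot: [[-1.0, 0.008, -0.001], [0.008, 1.0, -0.0], [0.001, -0.0, -1.0]]
wrist_force: [-0.0, 0.8, -0.4]
finger_gap: 1.002
```

```bash
python3 -c "
from h import *
go([.513,-.015,.06],-.5)"
```

```text
t 1.35 pos [0.4965 0.0534 0.2017] F [-0.    0.8  -0.36] M [ 0.06 -0.07  0.03] gap 1.002
shift [-0.0172 -0.0683  0.1417] rot [-0.01 -0.05  0.03]
```

Emit:
drive_tool([
  [[-0.0086,-0.034,0.0,0,0,0,1],[-0.0172,-0.0683,0.01,0,0,0,1],[-0.0172,-0.0683,0.05,0,0,0,1],[-0.0172,-0.0683,0.09,0,0,0,1],[-0.0172,-0.0683,0.12,0,0,0,1]],
])

```text
clock: 1.77
tool_pos: [0.5127, -0.0162, 0.0797]
tcp_rot: [[-1.0, 0.011, -0.001], [0.011, 1.0, -0.0], [0.001, -0.0, -1.0]]
wrist_force: [0.6, 0.1, -0.7]
finger_gap: 0.996
```

```bash
python3 - <<'E'
from h import *
go([.513,-.015,.0215],-.5)
t=env.read_camera("top")[:,:,::-1]; s=env.read_camera("scene")[:,:,::-1]
a=cv2.resize(t[170:260,275:375],None,fx=4,fy=4,interpolation=2);b=cv2.resize(s[160:250,280:380],None,fx=4,fy=4,interpolation=2)
cv2.imwrite("pics/d1.png",np.hstack([a,b]))
E
```

```text
t 1.7667 pos [ 0.5127 -0.0162  0.0797] F [ 0.55  0.14 -0.75] M [ 0.03  0.02 -0.02] gap 0.996
shift [-0.0003  0.0012  0.0582] rot [-0.01 -0.05 -0.1 ]
```

View pics/d1.png

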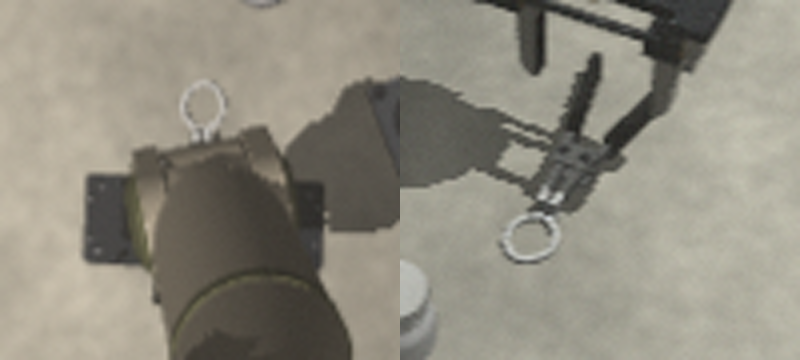

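Fingers straddle the grips (scene view, right half), with the ring visible at crop (204,105) in the top view. Descending and closing.

Emit:
drive_tool([
  [[-0.0003,0.0012,0.03,0,0,0,1],[-0.0003,0.0012,0.05,0,0,0,1],[-0.0003,0.0012,0.0582,0,0,0,1],[-0.0003,0.0012,0.0582,0,0,0,1]],
])

```text
clock: 2.2
tool_pos: [0.5105, -0.0138, 0.0202]
tcp_rot: [[-1.0, 0.008, -0.009], [0.008, 1.0, -0.001], [0.009, -0.001, -1.0]]
wrist_force: [-0.3, -0.5, -0.2]
finger_gap: 1.002
```

Emit:
drive_tool([
  [[0,0,0,0,0,0,0],[0,0,0,0,0,0,0],[0,0,0,0,0,0,0],[0,0,0,0,0,0,0],[0,0,0,0,0,0,0]],
])

```text
clock: 2.62
tool_pos: [0.5108, -0.0138, 0.0208]
tcp_rot: [[-1.0, 0.008, -0.008], [0.008, 1.0, -0.001], [0.008, -0.001, -1.0]]
wrist_force: [-0.1, -0.4, -0.1]
finger_gap: 0.692
```

Emit:
drive_tool([
  [[0,0,0,0,0,0,0],[0,0,0,0,0,0,0],[0,0,0,0,0,0,0],[0,0,0,0,0,0,0],[0,0,0,0,0,0,0]],
])

```text
clock: 3.03
tool_pos: [0.5104, -0.0139, 0.021]
tcp_rot: [[-1.0, 0.008, -0.009], [0.008, 1.0, -0.001], [0.009, -0.001, -1.0]]
wrist_force: [-1.4, -2.0, 6.6]
finger_gap: 0.336
```

```bash
python3 - <<'E'
from h import *
go([.513,-.015,.15],-.5)
t=env.read_camera("top")[:,:,::-1]; s=env.read_camera("scene")[:,:,::-1]
a=cv2.resize(t[170:230,295:355],None,fx=6,fy=6,interpolation=2);b=cv2.resize(s[185:245,285:345],None,fx=6,fy=6,interpolation=2)
cv2.imwrite("pics/d2.png",np.hstack([a,b]))
E
```

```text
t 3.0333 pos [ 0.5104 -0.0139  0.021 ] F [-1.39 -2.02  6.62] M [-0.37  0.31  0.01] gap 0.336
shift [-0.0015 -0.0012 -0.129 ] rot [-0.06 -0.5   0.06]
```

View pics/d2.png

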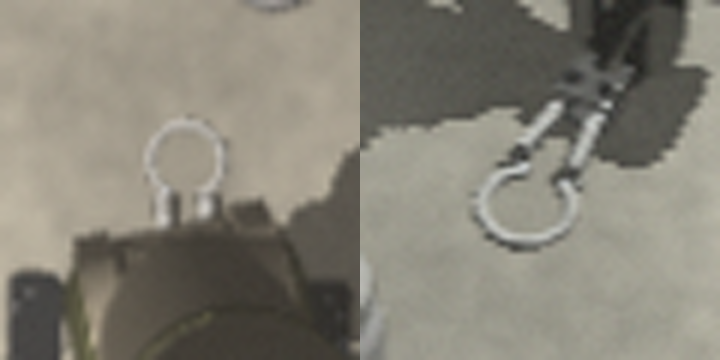

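Emit:
drive_tool([
  [[0,0,0,0,0,0,0],[0,0,0,0,0,0,0],[0,0,0,0,0,0,0]],
])

```text
clock: 3.38
tool_pos: [0.5104, -0.0141, 0.0211]
tcp_rot: [[-1.0, 0.008, -0.009], [0.008, 1.0, -0.001], [0.009, -0.001, -1.0]]
wrist_force: [-1.6, 0.2, 3.2]
finger_gap: 0.309
```

```bash
python3 - <<'E'
from h import *
go([.513,-.015,.15],-.5); print(env.get_state()["tcp_rot"].round(4))
E
```

```text
t 3.3833 pos [ 0.5104 -0.0141  0.0211] F [-1.57  0.16  3.16] M [ 0.02  0.11 -0.01] gap 0.309
shift [-0.0015 -0.001  -0.129 ] rot [-0.07 -0.5   0.05]
[[-0.9999  0.0079 -0.0088]
 [ 0.0079  1.     -0.0011]
 [ 0.0088 -0.0012 -1.    ]]
```

Emit:
drive_tool([
  [[0,0,-0.015,0,0,0,0],[0,0,-0.04,0,0,0,0],[0,0,-0.07,0,0,0,0],[0,0,-0.1,0,0,0,0],[0,0,-0.125,0,0,0,0]],
])

```text
clock: 3.8
tool_pos: [0.5113, -0.014, 0.1476]
tcp_rot: [[-1.0, 0.008, -0.009], [0.008, 1.0, -0.001], [0.009, -0.001, -1.0]]
wrist_force: [0.7, -1.5, -2.2]
finger_gap: 0.308
```

Emit:
drive_tool([
  [[0,0,0,0,0,0,0],[0,0,0,0,0,0,0]],
])

```text
clock: 3.97
tool_pos: [0.5119, -0.0141, 0.1486]
tcp_rot: [[-1.0, 0.008, -0.006], [0.008, 1.0, -0.001], [0.006, -0.001, -1.0]]
wrist_force: [0.2, 0.7, -1.5]
finger_gap: 0.311
```

```bash
python3 - <<'E'
from h import *
go([.453,.247,.15],-.5); print(env.get_state()["tcp_rot"].round(4))
p=env.get_state()["tool_pos"];R=env.get_state()["tcp_rot"]
X=p+np.array([.113,0,-.018]);print(px("top",X),px("scene",X))
t=env.read_camera("top")[:,:,::-1]; s=env.read_camera("scene")[:,:,::-1]
u=px("top",X).astype(int);v=px("scene",X).astype(int);print(u,v)
f=lambda im,u:cv2.resize(im[u[1]-25:u[1]+25,u[0]-25:u[0]+25],None,fx=8,fy=8,interpolation=2)
cv2.imwrite("pics/d3.png",np.hstack([f(t,u),f(s,v)]))
E
```

```text
t 3.9667 pos [ 0.5119 -0.0141  0.1486] F [ 0.21  0.73 -1.46] M [ 0.04  0.03 -0.02] gap 0.311
shift [ 0.0611  0.2606 -0.0013] rot [-0.06 -0.35  0.02]
[[-0.9999  0.0083 -0.0061]
 [ 0.0083  1.     -0.001 ]
 [ 0.0061 -0.001  -1.    ]]
[325.80651949 191.57274895] [312.99747193 189.88816998]
[325 191] [312 189]
```

View pics/d3.png

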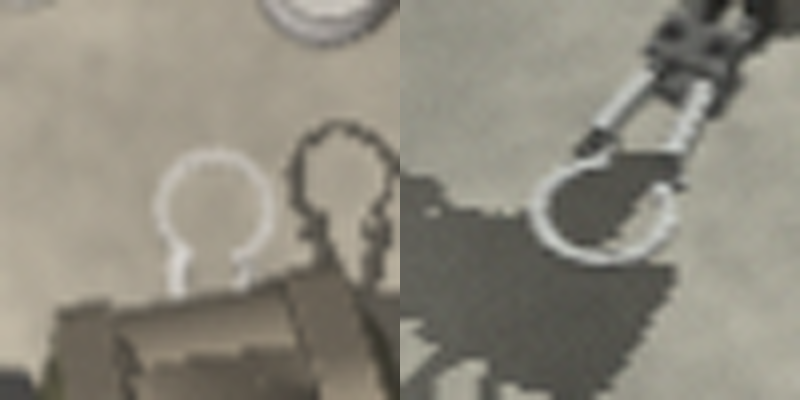

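```bash
cat >> h.py <<'E'
from scipy.optimize import minimize
from scipy.ndimage import map_coordinates
def ringfit(n,im,c0,z,yaw=0,dev=32):
    """ring centre xy seen by one camera at assumed height z"""
    g=cv2.cvtColor(np.ascontiguousarray(im),cv2.COLOR_RGB2GRAY).astype(float)
    R,t,K=cam(n);a=np.radians(np.arange(-130,131,2)+yaw)
    def m(c,r):
        P=np.c_[c[0]+r*np.cos(a),c[1]+r*np.sin(a),np.full(a.size,z)]@R.T+t
        p=P@K.T;p=p[:,:2]/p[:,2:]
        return map_coordinates(g,[p[:,1],p[:,0]],order=1)
    f=lambda c:-np.mean([m(c,r) for r in(.0205,.022,.0235)])+.5*np.mean(m(c,.0165)+m(c,.0275))
    G=[(f((c0[0]+i,c0[1]+j)),c0[0]+i,c0[1]+j) for i in np.arange(-.015,.0151,.0015) for j in np.arange(-.015,.0151,.0015)]
    b=min(G);r=minimize(f,b[1:],method="Nelder-Mead",options=dict(initial_simplex=[b[1:],(b[1]+.001,b[2]),(b[1],b[2]+.001)]))
    return r.x.round(4),round(-r.fun,1)
E
python3 - <<'E'
from h import *
t=env.read_camera("top");s=env.read_camera("scene");p=env.get_state()["tool_pos"];print(p)
for z in(.1286,.1306,.1326):
    print(z,ringfit("top",t,p[:2]+[.111,0],z),ringfit("scene",s,p[:2]+[.111,0],z))
E
```

```text
[ 0.51051704 -0.01405155  0.1461619 ]
0.1286 (array([ 0.6241, -0.0162]), np.float64(19.6)) (array([ 0.624 , -0.0177]), np.float64(52.5))
0.1306 (array([ 0.6238, -0.0161]), np.float64(19.7)) (array([ 0.6256, -0.0169]), np.float64(52.6))
0.1326 (array([ 0.6236, -0.016 ]), np.float64(19.7)) (array([ 0.6273, -0.0162]), np.float64(52.5))
```

Emit:
drive_tool([
  [[0.004,0.015,0,0,0,0,0],[0.01,0.045,0,0,0,0,0],[0.018,0.077,0,0,0,0,0],[0.025,0.11,0,0,0,0,0],[0.033,0.143,0,0,0,0,0]],
])

```text
clock: 4.58
tool_pos: [0.4777, 0.1303, 0.145]
tcp_rot: [[-1.0, 0.009, -0.014], [0.009, 1.0, -0.002], [0.013, -0.002, -1.0]]
wrist_force: [0.4, 0.6, -1.6]
finger_gap: 0.312
```

```bash
python3 - <<'E'
from h import *
go([.4498,.2488,.15],-.5); print(env.get_state()["tcp_rot"].round(4))
E
```

```text
t 4.5833 pos [0.4777 0.1303 0.145 ] F [ 0.43  0.57 -1.64] M [ 0.04 -0.05 -0.02] gap 0.312
shift [ 0.029   0.1183 -0.0049] rot [-0.12 -0.77  0.01]
[[-0.9999  0.0085 -0.0135]
 [ 0.0086  1.     -0.002 ]
 [ 0.0135 -0.0021 -0.9999]]
```

Emit:
drive_tool([
  [[0.007,0.03,-0.004,0,-0.3,0,0],[0.015,0.06,-0.004,0,-0.3,0,0],[0.022,0.09,-0.004,0,-0.3,0,0],[0.027,0.11,-0.004,0,-0.3,0,0],[0.029,0.1183,-0.004,0,-0.3,0,0]],
])

```text
clock: 5.0
tool_pos: [0.4483, 0.2523, 0.1478]
tcp_rot: [[-1.0, 0.004, -0.01], [0.004, 1.0, -0.002], [0.01, -0.002, -1.0]]
wrist_force: [0.1, -0.1, -1.6]
finger_gap: 0.311
```

Emit:
drive_tool([
  [[0,0,0,0,0,0,0],[0,0,0,0,0,0,0],[0,0,0,0,0,0,0]],
])

```text
clock: 5.25
tool_pos: [0.4483, 0.2507, 0.1472]
tcp_rot: [[-1.0, 0.005, -0.011], [0.005, 1.0, -0.003], [0.011, -0.003, -1.0]]
wrist_force: [-0.5, -0.3, -1.5]
finger_gap: 0.308
```

```bash
cat >look.py <<'E'
from h import *
import sys
t=env.read_camera("top");s=env.read_camera("scene");S=env.get_state();p=S["tool_pos"]
go([.4498,.2488,.15],-.5); print(S["tcp_rot"][:,2].round(4))
z=p[2]-.018
for n,im in(("top",t),("scene",s)): print(n,ringfit(n,im,p[:2]+[.112,0],z))
if len(sys.argv)>1:
    f=lambda n,im:(lambda u:cv2.resize(im[u[1]-25:u[1]+25,u[0]-25:u[0]+25,::-1],None,fx=8,fy=8,interpolation=2))(px(n,(.563,.247,.09)).round().astype(int))
    for n in("top","scene"): print(px(n,(.563,.247,.09)).round())
    cv2.imwrite(sys.argv[1],np.hstack([f("top",t),f("scene",s)]))
E
python3 look.py pics/e1.png
```

```text
t 5.35 pos [0.4487 0.2505 0.1476] F [ 0.14 -0.22 -1.48] M [ 0.07 -0.04 -0.04] gap 0.307
shift [-0.0011 -0.0017 -0.0024] rot [-0.17 -0.6   0.13]
[-0.0105 -0.0028 -0.9999]
top (array([0.5611, 0.2499]), np.float64(29.0))
scene (array([0.5598, 0.2464]), np.float64(22.6))
[248. 209.]
[410. 215.]
```

View pics/e1.png

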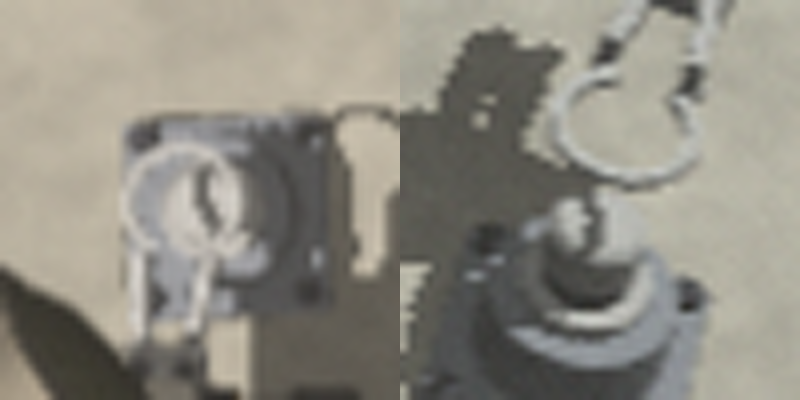

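```bash
cat >stub.py <<'E'
from h import *
def fit(n,im,circs,c0=(.5635,.247)):
    g=cv2.cvtColor(im,cv2.COLOR_BGR2GRAY).astype(float);R,t,K=cam(n);a=np.radians(np.arange(0,360,3))
    def m(c,r,z):
        p=(np.c_[c[0]+r*np.cos(a),c[1]+r*np.sin(a),np.full(a.size,z)]@R.T+t)@K.T;p=p[:,:2]/p[:,2:]
        return map_coordinates(g,[p[:,1],p[:,0]],order=1)
    f=lambda c:-sum(np.minimum(np.abs(m(c,r-.0017,z)-m(c,r+.0017,z)),40).mean() for r,z in circs)
    b=min((f((c0[0]+i,c0[1]+j)),c0[0]+i,c0[1]+j) for i in np.arange(-.008,.0081,.0005) for j in np.arange(-.008,.0081,.0005))
    return np.round(b[1:],4),round(-b[0],1)
H,C,A,B=(.034,.046),(.023,.053),(.017,.081),(.0155,.083)
for n in("top","scene"):
    im=cv2.imread(f"pics/{n}0.png")
    for k in([H],[C],[A],[B],[H,C,A],[H,C]): print(n,len(k),k[0],*fit(n,im,k))
    d=[]
    g=cv2.cvtColor(im,cv2.COLOR_BGR2GRAY).astype(int);u=px(n,(.5635,.247,.083)).round().astype(int)
    print(u);print(g[u[1]-8:u[1]+9,u[0]-8:u[0]+9])
E
python3 stub.py
```

```text
top 1 (0.034, 0.046) [0.5665 0.2505] 12.1
top 1 (0.023, 0.053) [0.557 0.239] 15.3
top 1 (0.017, 0.081) [0.559  0.2495] 23.2
top 1 (0.0155, 0.083) [0.5605 0.248 ] 22.1
top 3 (0.034, 0.046) [0.5585 0.249 ] 42.8
top 2 (0.034, 0.046) [0.5555 0.249 ] 23.4
[248 209]
[[ 88  81  77 133 147 145 148 143 143 140 134 129 129 116  95  86  85]
 [ 88  77 118 138 147 148 150 151 151 148 147 148 146 141 134 105  84]
 [130 129 141 146 149 150 151 150 158 155 141 128 114 111 111  95  78]
 [147 145 147 149 149 157 160 155 150 134 112 103  95  86  83  86  80]
 [148 146 149 148 152 155 158 174 165 142 114  99  98  98  86  85  82]
 [148 149 149 149 154 171 180 188 187 181 160 123  94  99  96  84  82]
 [150 151 151 152 167 185 194 192 192 195 187 154 107  99 101  90  84]
 [150 152 156 161 183 189 192 192 193 194 192 175 125  95 100  94  87]
 [153 153 161 169 187 191 193 193 193 193 192 181 134  95  98  97  86]
 [153 154 162 172 187 191 193 191 193 192 193 183 137  97  99  99  88]
 [153 153 155 177 187 189 193 190 191 193 193 173 123  97  99  98  86]
 [153 153 152 174 183 186 192 192 193 188 175 143 104  96 
[... 1145 characters left out ...]
163 152 154 177 179 179 176 174 179 177 159 116  89  90  92]
 [169 165 153 146 168 179 178 183 180 175 177 179 179 159 116  86  90]
 [150 153 135 131 159 178 177 180 179 179 177 177 178 177 147  90  86]
 [143 136 119 126 158 178 180 179 178 179 177 178 179 177 157 115  89]
 [149 142 109  98 128 160 179 180 177 180 179 177 178 175 170 147  90]
 [112  87  70  81 106 138 170 182 179 179 178 178 173 166 163 167 168]
 [ 93  81  66  66  84 109 123 141 155 167 165 160 159 143 135 147 160]
 [ 91  85  69  65  67  72  94 118 131 135 137 141 136 115 127 142 149]
 [ 92  82  66  69  68  65  68  71  78  84  83  78  86 121 156 156 145]
 [ 94  81  59  64  65  66  65  70  71  70  76  81  88 135 171 154 143]]
```

```bash
python3 - <<'E'
from h import *
a=at("top",(247.49,209.55),.083);b=at("scene",(410.0,217.2),.083);print(a,b)
# projected disk sizes for r=.015,.017
for n,c in(("top",a),("scene",b)):
  for r in(.015,.017):
    q=np.array([px(n,c+[r*np.cos(k),r*np.sin(k),0]) for k in np.linspace(0,6.28,80)]);print(n,r,q.min(0),q.max(0))
# ring fits at hover repeated with z assumptions, crops seen
print(at("top",(245.2,206.9),.1296),at("scene",(412.8,205.6),.1296))
print(px("top",(.5611,.2499,.1296)),px("scene",(.5598,.2464,.1296)))
E
```

```text
[0.56190859 0.24940196 0.083     ] [0.56518585 0.24918137 0.083     ]
top 0.015 [243.06826575 205.15471244] [251.91138286 213.95555005]
top 0.017 [242.4786298 204.5693497] [252.50080336 214.54363276]
scene 0.015 [404.43571255 212.93928479] [415.57860613 221.5360894 ]
scene 0.017 [403.6947863  212.37701069] [416.32369567 222.12028118]
[0.56701827 0.24961275 0.1296    ] [0.56390278 0.24794251 0.1296    ]
[245.03457745 208.69134668] [412.6581372  204.34286558]
```

Emit:
drive_tool([
  [[-0.0014,0,0.01,0,0,0,0],[-0.0014,0,0.02,0,0,0,0],[-0.0014,0,0.03,0,0,0,0],[-0.0014,0,0.036,0,0,0,0],[-0.0014,0,0.036,0,0,0,0]],
])

```text
clock: 5.77
tool_pos: [0.4489, 0.2498, 0.1097]
tcp_rot: [[-1.0, 0.006, -0.013], [0.006, 1.0, -0.004], [0.013, -0.005, -1.0]]
wrist_force: [0.0, -0.1, -1.6]
finger_gap: 0.309
```

```bash
python3 look.py pics/e2.png
```

```text
t 5.8667 pos [0.4494 0.2503 0.111 ] F [ 0.65 -0.68 -1.04] M [ 0.03  0.01 -0.01] gap 0.312
shift [ 0.     -0.0016 -0.039 ] rot [-0.21 -0.66  0.14]
[-0.0116 -0.0036 -0.9999]
top (array([0.5621, 0.2476]), np.float64(37.2))
scene (array([0.5619, 0.2467]), np.float64(38.3))
[248. 209.]
[410. 215.]
```

View pics/e2.png

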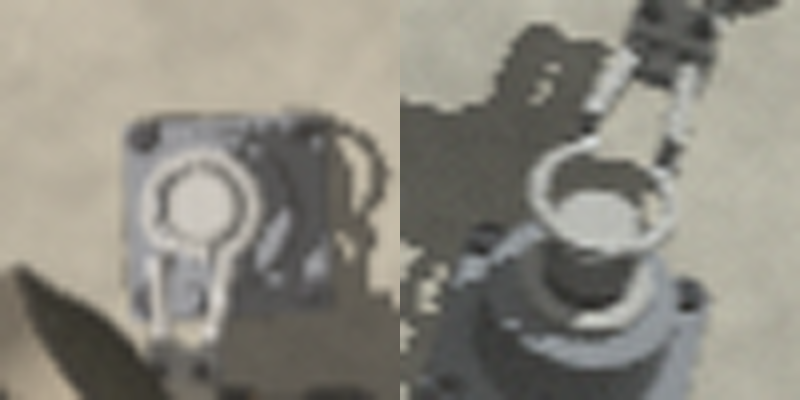

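Emit:
drive_tool([
  [[-0.001,0.002,0,-0.14,-0.16,0,0],[-0.001,0.002,0,-0.14,-0.16,0,0],[-0.001,0.002,0,-0.14,-0.16,0,0]],
])

```text
clock: 6.12
tool_pos: [0.4506, 0.2526, 0.1113]
tcp_rot: [[-1.0, 0.006, -0.008], [0.006, 1.0, -0.001], [0.008, -0.001, -1.0]]
wrist_force: [0.5, -0.5, -2.1]
finger_gap: 0.31
```

```bash
python3 look.py; python3 look.py; python3 - <<'E'
from h import *
t=env.read_camera("top");s=env.read_camera("scene")
cv2.imwrite("pics/t3.png",t[:,:,::-1]);cv2.imwrite("pics/s3.png",s[:,:,::-1])
for n,im in(("top",t),("scene",s)):
    g=cv2.cvtColor(np.ascontiguousarray(im),cv2.COLOR_RGB2GRAY).astype(int);u=px(n,(.5635,.247,.083)).round().astype(int)
    print(g[u[1]-9:u[1]+9,u[0]-9:u[0]+10])
E
```

```text
t 6.2167 pos [0.4505 0.2524 0.1113] F [-0.35  0.08 -0.71] M [ 0.02 -0.01 -0.02] gap 0.31
shift [ 0.001  -0.0036 -0.0387] rot [-0.05 -0.48  0.15]
[-8.3e-03 -8.0e-04 -1.0e+00]
top (array([0.564 , 0.2508]), np.float64(29.1))
scene (array([0.5625, 0.2492]), np.float64(36.5))
t 6.3167 pos [0.4505 0.2523 0.1112] F [ 1.05  0.36 -1.34] M [ 0.05 -0.    0.04] gap 0.312
shift [ 0.001  -0.0035 -0.0388] rot [-0.05 -0.48  0.14]
[-8.4e-03 -9.0e-04 -1.0e+00]
top (array([0.5637, 0.2505]), np.float64(29.4))
scene (array([0.5626, 0.2488]), np.float64(39.8))
[[117  94  86  85 140 153 155 156 143 146 141 129 118 118 116  94 110  95
   86]
 [103  91  85  80 140 153 150 154 156 151 146 141 103  88  86  85  86  86
   87]
 [121  90  80 121 160 167 178 185 187 186 178 142 100 122 131 135 108  85
   85]
 [146 133 133 160 185 191 190 186 174 180 184 177 138 118 116 116  99  83
   79]
 [153 154 164 185 185 176 175 174 162 145 141 158 182 142  96  85  86  81
   78]
 [153 164 185 179 165 151 155 164 182 167 147 129 158 176 147  98  84  86
   82]
 [154 177 194 167 145 150 176 188 196 195 189 167 136 164 181 130  90
[... 1662 characters left out ...]
 188 187 187 185 185 186 184 157 135 181 181
  183]
 [ 96 113 121 154 183 184 182 187 187 186 184 182 184 184 181 181 182 185
  188]
 [131 146 133 112 153 185 182 189 187 184 186 182 183 183 181 162 157 183
  185]
 [144 152 149 108  98 153 185 184 185 186 183 185 184 187 181 168 167 182
  168]
 [136 118  91  73  74  87 128 167 189 194 182 185 186 183 172 167 184 169
  138]
 [113  95  85  67  65  78  89  93 111 139 168 185 186 185 186 167 121 110
  149]
 [ 94  93  88  72  67  72  77  88 100  94  84  79  80  77  85  98 129 150
  166]
 [ 95  95  85  67  71  69  74  69  73  78  86  83  77  73 113 164 164 151
  164]
 [ 89  96  82  62  67  70  71  73  73  69  74  74  74  83 142 181 159 150
  157]]
```

Emit:
drive_tool([
  [[-0.0003,-0.0007,0.003,0,0,0,0],[-0.0004,-0.0007,0.006,0,0,0,0],[-0.0005,-0.0007,0.01,0,0,0,0],[-0.0005,-0.0007,0.014,0,0,0,0],[-0.0005,-0.0007,0.016,0,0,0,0]],
])

```text
clock: 6.83
tool_pos: [0.4506, 0.2514, 0.0943]
tcp_rot: [[-1.0, 0.006, -0.009], [0.006, 1.0, -0.001], [0.009, -0.001, -1.0]]
wrist_force: [-0.2, 0.2, -1.2]
finger_gap: 0.309
```

```bash
python3 look.py pics/e3.png
```

```text
t 6.9333 pos [0.4505 0.2514 0.0945] F [ 0.09 -0.88 -1.89] M [0.04 0.01 0.04] gap 0.309
shift [ 0.0012 -0.0027 -0.0555] rot [-0.09 -0.54  0.15]
[-0.0095 -0.0016 -1.    ]
top (array([0.5642, 0.2496]), np.float64(33.7))
scene (array([0.5642, 0.2479]), np.float64(45.7))
[248. 209.]
[410. 215.]
```

View pics/e3.png

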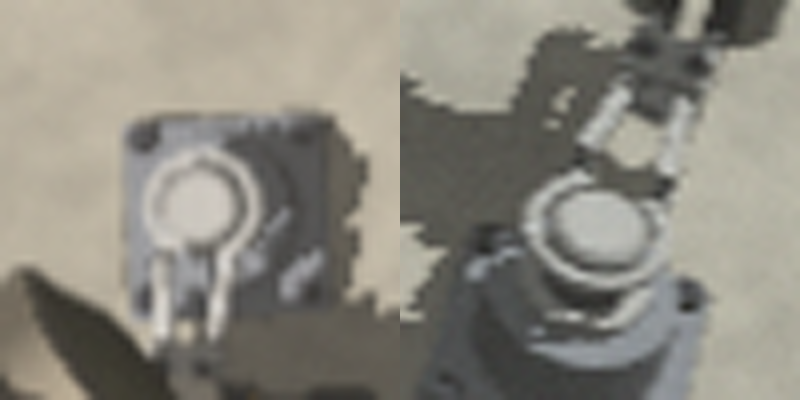

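Emit:
drive_tool([
  [[-0.0001,0.0004,0.002,0,0,0,0],[-0.0001,0.0005,0.004,0,0,0,0],[-0.0001,0.0005,0.007,0,0,0,0],[-0.0001,0.0005,0.01,0,0,0,0]],
])

```text
clock: 7.27
tool_pos: [0.4506, 0.252, 0.0843]
tcp_rot: [[-1.0, 0.006, -0.009], [0.006, 1.0, -0.001], [0.009, -0.001, -1.0]]
wrist_force: [-0.4, -0.7, -1.2]
finger_gap: 0.308
```

```bash
python3 look.py; python3 look.py
```

```text
t 7.3667 pos [0.4504 0.2518 0.084 ] F [ 0.14  0.14 -1.02] M [ 0.04 -0.02 -0.01] gap 0.311
shift [ 0.0012 -0.0032 -0.066 ] rot [-0.11 -0.57  0.15]
[-0.01   -0.0019 -0.9999]
top (array([0.5649, 0.2498]), np.float64(19.7))
scene (array([0.5642, 0.2478]), np.float64(36.9))
t 7.4667 pos [0.4505 0.2518 0.0843] F [ 0.82 -1.08 -2.13] M [ 0.03  0.01 -0.  ] gap 0.309
shift [ 0.0013 -0.0032 -0.0656] rot [-0.1  -0.56  0.14]
[-0.0097 -0.0017 -1.    ]
top (array([0.5643, 0.2494]), np.float64(18.8))
scene (array([0.5641, 0.2478]), np.float64(38.1))
```

No contact (force unchanged at about the pliers' weight). Going to the groove height, z = 0.076.

Emit:
drive_tool([
  [[0,0,0.002,0,0,0,0],[0,0,0.004,0,0,0,0],[0,0,0.006,0,0,0,0],[0,0,0.008,0,0,0,0],[0,0,0.008,0,0,0,0]],
])

```text
clock: 7.88
tool_pos: [0.4502, 0.2518, 0.0759]
tcp_rot: [[-1.0, 0.006, -0.01], [0.006, 1.0, -0.002], [0.01, -0.002, -1.0]]
wrist_force: [0.7, -0.1, -2.1]
finger_gap: 0.31
```

```bash
python3 look.py; python3 look.py pics/e4.png
```

```text
t 7.9833 pos [0.4504 0.2518 0.0762] F [-0.38  0.52 -1.69] M [ 0.06 -0.02  0.06] gap 0.307
shift [ 0.0013 -0.0032 -0.0737] rot [-0.11 -0.57  0.14]
[-0.0099 -0.0019 -0.9999]
top (array([0.5634, 0.2507]), np.float64(11.0))
scene (array([0.5638, 0.2487]), np.float64(39.3))
t 8.0833 pos [0.4504 0.2518 0.0764] F [ 0.27  0.02 -1.66] M [ 0.04  0.07 -0.01] gap 0.312
shift [ 0.0013 -0.0032 -0.0736] rot [-0.1  -0.55  0.14]
[-0.0097 -0.0017 -1.    ]
top (array([0.5636, 0.2508]), np.float64(11.7))
scene (array([0.5638, 0.2487]), np.float64(39.2))
[248. 209.]
[410. 215.]
```

View pics/e4.png

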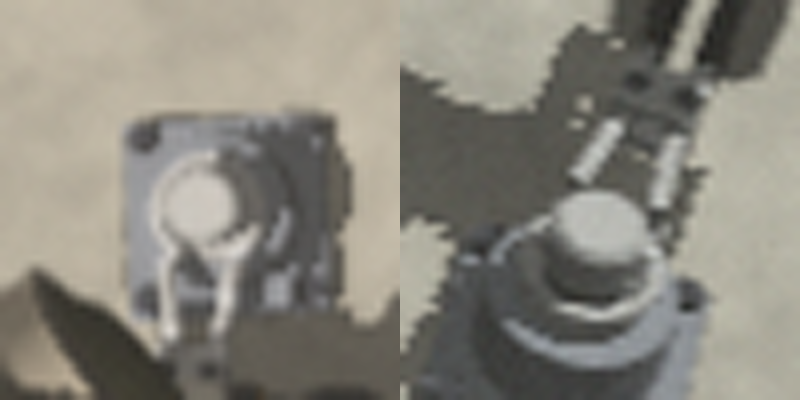

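```bash
python3 -c "
from h import *
go([.4504,.2518,.0762],-.5);env.sign_off()"
```

```text
t 8.0833 pos [0.4504 0.2518 0.0764] F [ 0.27  0.02 -1.66] M [ 0.04  0.07 -0.01] gap 0.312
shift [ 0.     -0.      0.0002] rot [-0.1  -0.55  0.14]
the job is handed in; nothing more can be done
```

The job is handed in. The pliers are held fully squeezed, with the opened ring lowered over the bare stub (the left one, at about x 0.564, y 0.249) to groove height. It took 8.1 s.

**What the last checks showed**
- **Squeeze:** the finger opening read 0.31, about 29 mm, against the 30 mm expected at the stop. I take that as fully squeezed.
- **Height:** the ring's middle is at about 58 mm, worked out from the arm's own position rather than seen directly.
- **Level:** the tool is within about 0.1° of the tilt it had when it gripped the pliers flat on the bench.
- **Contact:** the force on the wrist was about 1.7 N downward, which is just the pliers' weight. The force readings after each step on the way down showed no contact, and the sideways force stayed around 1 N or less.

**What is less certain**
- **Centring:** the two cameras disagreed by 2–3 mm, less than one pixel, on where the stub's axis is. They also differed by about 2 mm in y on the ring.
- **Last image fit:** in the final top picture the ring is partly hidden by the axle, so that fit was weak. My best estimate is that the ring is within 1–2 mm of centre. The free pass over the 34 mm end, which leaves 2.5 mm of room all round, supports that.

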